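Short spin on the bench centrifuge

TASK

Give the tubes in the small bench centrifuge a short spin: push its clear lid down by the front tab until it clicks and stays shut by itself, then press the white-dotted left half of the power rocker fully down to switch it on, and last press the green key fully down and keep holding it, because the rotor only runs while the key is held. Finish with your fingertip still holding the green key down. Only push, without force, and pick nothing up or shift anything else that stands on the bench.

Things in the scene. Friction and masses are not known exactly. Their poses are not given: they have to be found in the camera images.
- centrifuge: Small off-white bench centrifuge, 164 mm deep, 156 wide, held fast by suction feet. Origin on the bench under its middle; x points to its back (lid hinge), y to its left, z up. At the front (-x) a grey console slopes up to the back by 0.20 rad; behind it a round drum 112 mm across, rim 98 mm high, axis 18 mm behind the origin. A grey block under the lid's tab is the catch's release: leave it.
- lid (a joint): Clear domed lid with dark rim, hinged at the back. 0 = shut, grows as it opens (rad), up to 1.25. It stays where it is left when well open; let go nearly shut it springs up to 0.3-0.5 unless latched. A spring catch under the front tab latches it when the tab is pressed right down to the stop (up to 12 N on the tab in the last 15 mm); a rubber seal softens the stop; it then stays within 0.02 rad of shut.
- lid_hinge (a point): Point on the lid's hinge line (parallel to the centrifuge's y), in the middle; 81 mm behind the origin, 101 mm above the bench.
- lid_tab (a point): Middle of the upper face of the finger tab, a flat dark tongue 28 mm wide at the lid's front, opposite the hinge. It lies 126 mm from the hinge line and 6 mm above it (in the lid's own frame); the tab ends 10 mm farther out. It swings with the lid: up and back when open, 107 mm above the bench when shut. The dome, 23 mm higher than this face, begins 17 mm behind the point.
- rocker (a joint): Power rocker on the left of the console, black, 40 mm long (along the centrifuge's y) by 22 mm, on a hinge along the centrifuge's x in its middle. 0 = off, its left half standing up; 0.32 rad = on, its left half flat with the console. It stays where it is left; about 4 N tips it.
- rocker_on (a point): Spot to press on the left (outer) half of the rocker, which has a white dot: on its surface, 14 mm from the rocker's hinge. It goes down about 4.4 mm from off to on.
- spin_key (a joint): Green round short-spin key on the right of the console: 0 = up, 0.005 m = fully down; springs back when let go. 1.5 N starts it, 4.5 N holds it fully down.
- spin_key_top (a point): Middle of the top face of the green key, 24 mm across, 9 mm proud of the console; the face slopes with the console and moves with the key.
- vial_b: Bystander: small glass vial with a red cap, 21 mm across, 45 tall, standing close to the centrifuge's right side. Origin at the centre of its underside.
- vial_a: Bystander: small glass vial with a white cap, 21 mm across, 45 tall, standing close to the centrifuge's right side. Origin at the centre of its underside.
- glass_beaker: Bystander: empty glass beaker, 55 mm across, 66 tall. Origin at the centre of its underside.
- timer: Bystander: white bench timer, 62x64x18 mm. Origin at the centre of its underside.
- marker: Bystander: white marker pen with a black cap, 17x135x16 mm, lying down. Origin at the centre of its underside.
- jar_mint_a: Bystander: small jar with a mint-green cap, 47 mm across, 83 tall. Origin at the centre of its underside.
- petri_dish: Bystander: glass petri dish with lid, 62 mm across, 15 high. Origin at the centre of its underside.

How it is judged:
By the outcome, as a careful person would: the job done as asked, in the order asked, and still so for the second after the job is handed in, while the arm keeps its last pose, push and grip.
It also fails if it takes over 40 s, if anything falls off the work surface, if the arm or the gripper's body presses on something with over 40 N, if the wrist force passes 120 N, or if a joint passes its speed limit or range.

ROBOT

A 6-joint arm with a two-finger parallel gripper is mounted at the origin on the work surface; the furniture and walls round the work are solid. World frame = base frame: x ahead of the robot, y to its left, z up, the work surface at z = 0. Lengths are in m, angles in rad, forces in N, time in s.
With the tool pointing down it reaches from about 0.225 to 0.875 m from the base axis. Payload 3.4 kg.
Tool frame: the origin (TCP) lies at the very end of the fingers, on their centre line; the grasp point (between the pads) lies manip.pinch_z behind it (manip.pinch_z is the distance from the TCP to the grasp point, in m); z points along the fingers, y is the direction in which the jaws open and shut (so a half turn about z gives the same grasp; the last joint's range is limited). The gripper opens to 85 mm and grips with 20 to 120 N. Pads are 22 mm wide; open, the fingers measure 114 mm over their backs; the gripper's body (76 mm by 85 mm) begins 54 mm behind the grasp point. The pads swing forward as they close: fully open they stand 13 mm farther back than shut.
Start: joints at [-1.297, 0.276, 1.505, -0, 1.361, -0.121], TCP at [0.221, -0.531, 0.231] pointing down, gripper open.
Joint ranges: [-2.89, 2.89], [-0.75, 2.08], [0.22, 2.7], [-1.18, 4.32], [0.11, 2.71], [-2.7, 2.7]. Speed limits (rad/s): [2.57, 2.57, 3.14, 3.14, 3.14, 3.14].

INTERFACE

Orientations are given as a unit quaternion [w, x, y, z].
In Python, from rig import manip, imaging, workorder gives the robot as it stands.
- The arm moves only by the tool apply_moves, never from a script. Its argument "moves" is one flat list of numbers, 7 for each row, row after row: the finger opening in m, from 0 to 0.0854, then the shift along the tool's x, y, z in m, then the turn, a rotation vector about the tool's x, y, z in rad. In form: [jaw, tx, ty, tz, rx, ry, rz, jaw, tx, ty, tz, rx, ry, rz, ...]. A call has exactly 8 rows; each row shifts and turns the pose as measured when the row begins, along the tool's axes as they then stand; what a row does not reach is not made up. A row lasts 1/12 s, in which the tool goes at most 41.7 mm and 7.16 degrees, less where a joint would pass 70% of its speed; a pose out of reach is approached as far as the arm can. A call with a gripper value outside its range is refused whole. The fingers move at their own pace and stop on an object; "newtons" is the grip in N (left out, the last holds). Time passes only in rows, so rows that do not move let the fingers close, or fill a call up. It gives the time, the measured TCP pose, the force and the opening at its end, in the units of the state.
- manip.get_state(): the state, without advancing time (a new reading comes with each control period).
- imaging.get_image(name): name is "scene" or "side" or "wrist"; returns a dict with "image" (480x640x3 uint8, red, green, blue), "range_z" (480x640 float32, m along the optical axis (not along the pixel's ray), 0 where there is no reading), "fx", "fy", "cx", "cy" (pixels), "R" (3x3) and "t" (3): a world point X has camera coordinates R X + t. Camera axes: x right, y down, z forward; pixel columns grow to the right and rows downward; lengths in m; the calibration is good to about 2 mm. A picture is of the moment at which its call begins.
- workorder.sign_off(): hands the job in, once; it reports no verdict.
The state is a dict: "clock": time; "qpos": joint angles; "qd": joint speeds; "effort": joint torques, N m; "position": TCP position; "ee_rot": TCP orientation; "contact_force": force on the tool from outside, world axes, zero at the start; "moment": the same for the moment, N m; "width": finger opening in m.
Only numpy, scipy, OpenCV 4.12 (cv2) and the standard library are available. Lean on these libraries where they do the work, as an engineer would, in place of code of your own. Each camera call takes 0.05 s, during which the arm holds its last target.

## Working session

There is one attempt and no reset: what is moved stays moved. The work goes in short steps, Python scripts to look and compute and a tool call to move; the robot and the scene stay as the last step left them, time stands still between calls to the robot, and variables do not carry over. Pictures are saved under pics/ and viewed, and the job is handed in when it is done.

Besides the shell and the picture viewer there is one more tool, called as name(argument=value, ...) on one line, values as JSON. apply_moves: Moves the arm, as the interface text tells. Its arguments: {"type":"object","properties":{"moves":{"type":"array"},"newtons":{"type":"number"}},"required":["moves"]}

```bash
ls; mkdir -p pics; cat > h.py <<'E'
from rig import manip, imaging, workorder
import numpy as np, cv2
def grab(n,fn=None):
    d=imaging.get_image(n)
    if fn: cv2.imwrite('pics/'+fn,d['image'][:,:,::-1])
    return d
def world(d,u,v,z=None):
    R=np.array(d['R']);t=np.array(d['t'])
    if z is None:
        z=d['range_z'][int(v),int(u)]
    c=np.array([(u-d['cx'])/d['fx'],(v-d['cy'])/d['fy'],1])*z
    return R.T@(c-t)
def onplane(d,u,v,h):
    R=np.array(d['R']);t=np.array(d['t'])
    o=-R.T@t; r=R.T@np.array([(u-d['cx'])/d['fx'],(v-d['cy'])/d['fy'],1])
    return o+r*(h-o[2])/r[2]
E
python3 - <<'E'
from h import *
import pickle
D={}
for n in ['scene','side','wrist']:
    D[n]=grab(n,n+'0.png')
    print(n,D[n]['t'],-np.array(D[n]['R']).T@D[n]['t'],D[n]['fx'])
pickle.dump(D,open('d0.pkl','wb'))
print(manip.get_state(),manip.pinch_z)
E
```

```text
pics
scene [-0.15105501  0.26855933  0.69097203] [-0.33310911 -0.3479215   0.58341497] 622.8083383174439
side [-0.43740368  0.09054744  0.91050256] [ 0.44728829 -0.41764257  0.80872962] 515.622727054932
wrist [-0.57543803 -0.03774739  0.37842849] [ 0.28946982 -0.50348837  0.37211369] 410.4460468258971
{'clock': 0.15, 'qpos': array([-1.29698457e+00,  2.76471931e-01,  1.50585038e+00,  1.75876818e-05,
        1.36068361e+00, -1.20971911e-01]), 'qd': array([ 0.00127   , -0.00342189, -0.00519698, -0.00050082, -0.00014251,
        0.00207741]), 'effort': array([ 1.62348057e-03, -4.17144585e+01, -2.46032792e+01,  4.09940276e-05,
        7.49415572e-03,  1.72762992e-05]), 'position': array([ 0.22105949, -0.53038631,  0.23062254]), 'ee_rot': array([-7.05230678e-04,  9.80581522e-01,  1.96110629e-01, -4.53745191e-05]), 'contact_force': array([-0.40357205,  1.04208208,  0.01712021]), 'moment': array([-0.01243036, -0.02716345, -0.0288849 ]), 'width': 0.08540302933179882} 0.0187
```

View pics/scene0.png

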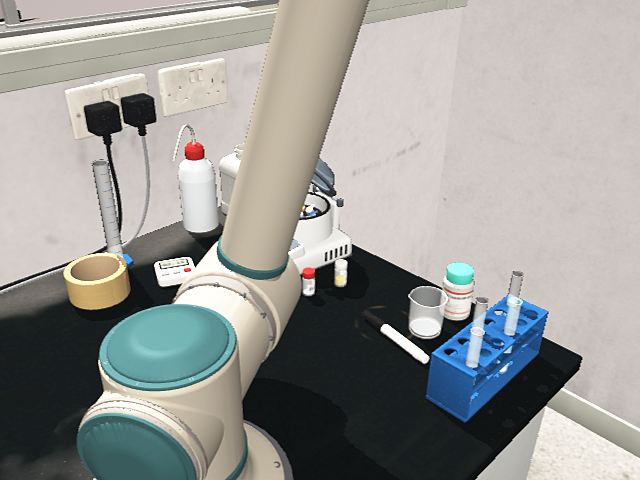

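View pics/side0.png

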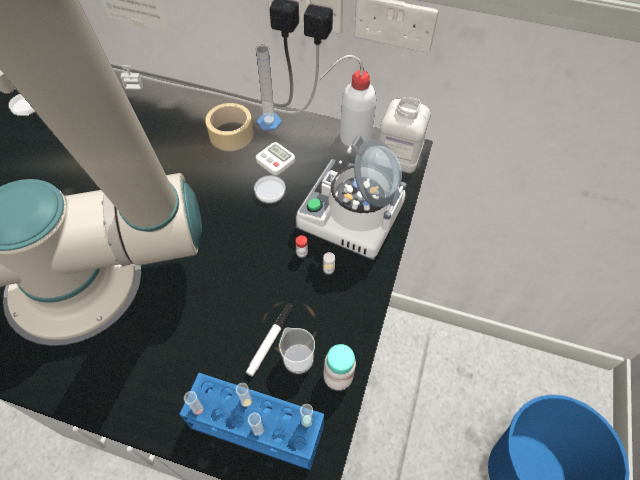

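View pics/wrist0.png

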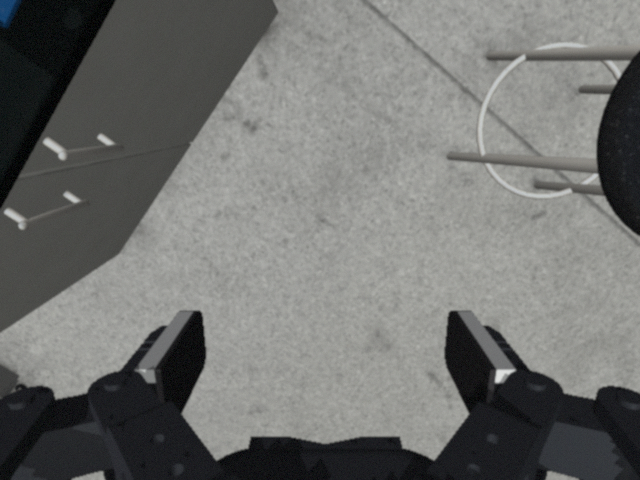

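The side view shows the centrifuge at about (355,205), with its green key at (315,204) and the lid open at about (378,172). The vials are at (302,246) and (329,263). I'll zoom in.

```bash
python3 - <<'E'
from h import *
import pickle
D=pickle.load(open('d0.pkl','rb'));d=D['side']
im=d['image'][120:290,250:450,::-1]
cv2.imwrite('pics/crop0.png',cv2.resize(im,None,fx=4*.88,fy=4*.88,interpolation=cv2.INTER_CUBIC))
hsv=cv2.cvtColor(d['image'],cv2.COLOR_RGB2HSV)
m=cv2.inRange(hsv,(50,120,60),(80,255,255)); m[:, :290]=0;m[:180]=0;m[230:]=0;m[:,340:]=0
v,u=np.nonzero(m);print('green',len(u),u.mean(),v.mean());print(world(d,u.mean(),v.mean()))
for u,v in [(302,246),(329,263)]: print(world(d,u,v))
# cloud of drum rim etc
vv,uu=np.mgrid[120:290,250:450]
P=np.array([world(d,a,b) for a,b in zip(uu.ravel(),vv.ravel())]).reshape(170,200,3)
np.save('P.npy',P)
E
```

```text
green 116 314.07758620689657 204.32758620689654
[0.41554265 0.13958458 0.07087661]
[0.39809805 0.06947753 0.04035936]
[0.44706582 0.0385302  0.03829103]
```

View pics/crop0.png

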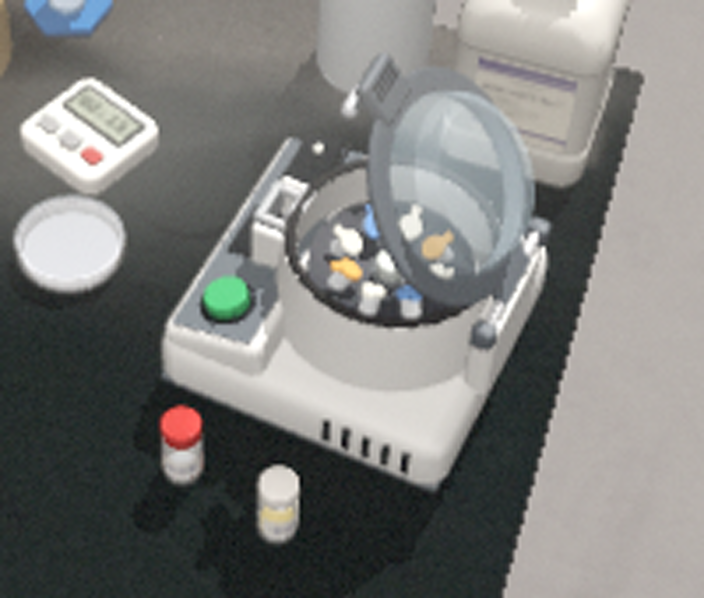

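```bash
python3 - <<'E'
from h import *
import pickle
D=pickle.load(open('d0.pkl','rb'));d=D['side'];P=np.load('P.npy')
s=3.52
def c2(x,y): return x/s+250,y/s+120
for n,x,y,h in [('FRbot',165,385,0),('BRbot',435,487,0),('key',226,296,None),('dot',318,147,None),('tab',385,80,None),('tab2',375,95,None),('hook',350,103,None),('hingeR',484,335,None),('hingeL',543,228,None),('postTop',290,185,None),('consoleFL',293,145,None),('consoleFR',178,325,None),('rimF',290,240,None),('rimR',380,318,None),('rimL',365,170,None)]:
    u,v=c2(x,y)
    print(n,np.round(onplane(d,u,v,h) if h is not None else world(d,round(u),round(v)),4))
# horizontal-ish slices
m=(P[...,2]>.094)&(P[...,2]<.101)
q=P[m];print(len(q))
# top-down map
H=np.zeros((600,600,3),np.uint8)
im=d['image'][120:290,250:450,::-1]
for p,c in zip(P.reshape(-1,3),im.reshape(-1,3)):
    if p[2]<.02: continue
    X=int(300-(p[1]-.15)*1800);Y=int(300-(p[0]-.5)*1800)
    if 0<=X<600 and 0<=Y<600: cv2.circle(H,(X,Y),2,tuple(int(k) for k in c),-1)
cv2.imwrite('pics/top0.png',H)
E
```

```text
FRbot [0.3832 0.1318 0.    ]
BRbot [0.5282 0.0755 0.    ]
key [0.4154 0.1401 0.0712]
dot [0.4592 0.2436 0.0703]
tab [0.4863 0.1644 0.2058]
tab2 [0.4835 0.161  0.2001]
hook [0.471  0.163  0.1926]
hingeR [0.5429 0.0984 0.1048]
hingeL [0.5727 0.1656 0.1046]
postTop [0.445  0.1972 0.0914]
consoleFL [0.4457 0.2559 0.0586]
consoleFR [0.3922 0.1324 0.0557]
rimF [0.4463 0.1561 0.0991]
rimR [0.4924 0.1089 0.101 ]
rimL [0.48   0.1294 0.1851]
591
```

View pics/top0.png

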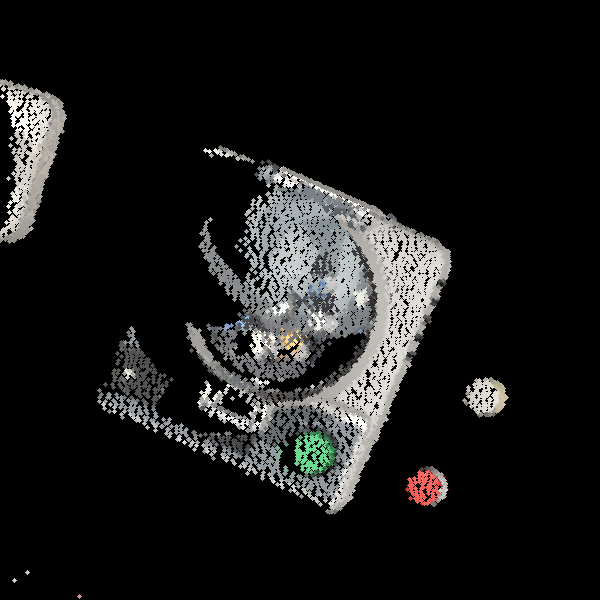

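The top-down map shows the console with the key at right and the rocker dot at left. All the yaw cues agree on about -23°. Next I'll fit the frame.

```bash
python3 - <<'E'
from h import *
from scipy.optimize import least_squares
import pickle
D=pickle.load(open('d0.pkl','rb'));d=D['side'];P=np.load('P.npy').reshape(-1,3)
yaw=-0.405
ex=np.array([np.cos(yaw),np.sin(yaw)]);ey=np.array([-ex[1],ex[0]])
def loc(p,o): q=np.asarray(p)[:2]-o; return np.round([q@ex*1e3,q@ey*1e3],1)
c=np.array([.50,.148])
m=(P[:,2]>.06)&(P[:,2]<.101)
for _ in range(6):
    r=np.hypot(*(P[:,:2]-c).T); k=m&(abs(r-.056)<(.008 if _<3 else .004))
    s=least_squares(lambda a:np.hypot(*(P[k,:2]-a).T)-.056,c,loss='soft_l1',f_scale=.001);c=s.x
print('axis',c,k.sum(),np.std(s.fun))
o=c-.018*ex;print('origin',o)
for n,p in dict(key=(.4154,.1401),dot=(.4592,.2436),tab=(.4863,.1644),hR=(.5429,.0984),hL=(.5727,.1656),FR=(.3832,.1318),BR=(.5282,.0755),cFL=(.4457,.2559),cFR=(.3922,.1324),va=(.398,.0695),vb=(.447,.0385)).items(): print(n,loc(p,o))
# key top pixels
im=d['image'];hsv=cv2.cvtColor(im,cv2.COLOR_RGB2HSV)
mk=cv2.inRange(hsv,(45,110,40),(85,255,255));mk[:180]=0;mk[230:]=0;mk[:,:290]=0;mk[:,340:]=0
v,u=np.nonzero(mk);Q=np.array([world(d,a,b) for a,b in zip(u,v)])
L=np.array([loc(q,o) for q in Q]);print('key pts',L.min(0),L.max(0),np.percentile(Q[:,2],[5,50,95]),np.median(L,0))
A=np.c_[L[:,0],L[:,1],np.ones(len(L))];print('plane',np.linalg.lstsq(A,Q[:,2]*1e3,rcond=None)[0])
# left console region pts
for p in P:
    l=loc(p,o)
    if -80<l[0]<-25 and 15<l[1]<80 and p[2]>.03 and p[2]<.13: pass
k=[(l[0],l[1],round(p[2]*1e3,1)) for p in P for l in [loc(p,o)] if -75<l[0]<-30 and 25<l[1]<75 and .03<p[2]<.12]
k.sort(key=lambda t:(round(t[1]/6),t[0]))
print(len(k));print(k[::3])
E
```

```text
axis [0.49971437 0.15948268] 1159 0.001872766531532418
origin [0.48317052 0.16657501]
key [-51.9 -51. ]
dot [-52.4  61.3]
tab [ 3.7 -0.8]
hR [ 81.8 -39.1]
hL [82.7 34.4]
FR [-78.2 -71.4]
BR [ 77.3 -66. ]
cFL [-69.6  67.3]
cFR [-70.1 -67.3]
va [ -40.  -122.8]
vb [  17.2 -132. ]
key pts [-64.  -62.9] [-41.5 -38.3] [0.06615081 0.07045089 0.07329678] [-51.55 -51.15]
plane [7.29127853e-02 1.00492927e-01 7.90286695e+01]
249
[(np.float64(-73.0), np.float64(25.5), np.float64(59.2)), (np.float64(-30.1), np.float64(26.1), np.float64(72.5)), (np.float64(-73.1), np.float64(30.1), np.float64(57.3)), (np.float64(-69.5), np.float64(31.5), np.float64(57.7)), (np.float64(-74.4), np.float64(37.2), np.float64(57.9)), (np.float64(-72.2), np.float64(37.0), np.float64(59.3)), (np.float64(-68.9), np.float64(38.9), np.float64(61.9)), (np.float64(-72.0), np.float64(41.0), np.float64(58.1)), (np.float64(-69.4), np.float64(44.5), np.float64(58.8)), (np.float64(-66.2), np.float64(42.1), np.float64(60.0)), (np.float64(-61.1), np.float64(44.3), np.float64(66.1)), (np.float64(-57.9), np.float64(42.1), np.float64(6
[... 3353 characters left out ...]
.float64(73.3)), (np.float64(-41.1), np.float64(64.0), np.float64(70.5)), (np.float64(-39.5), np.float64(65.6), np.float64(66.8)), (np.float64(-36.9), np.float64(64.5), np.float64(66.4)), (np.float64(-34.6), np.float64(68.4), np.float64(69.3)), (np.float64(-72.0), np.float64(72.4), np.float64(58.1)), (np.float64(-63.6), np.float64(72.0), np.float64(68.4)), (np.float64(-54.6), np.float64(70.7), np.float64(71.3)), (np.float64(-46.0), np.float64(70.0), np.float64(73.4)), (np.float64(-41.8), np.float64(70.3), np.float64(69.5)), (np.float64(-40.2), np.float64(71.9), np.float64(65.9)), (np.float64(-38.3), np.float64(72.4), np.float64(66.3)), (np.float64(-32.7), np.float64(69.1), np.float64(66.7))]
```

```bash
cat > plan.py <<'E'
from h import *
from scipy.spatial.transform import Rotation as Ro
O=np.array([.4832,.1666,0]);yaw=-.405
C=Ro.from_euler('z',yaw).as_matrix()
def W(x,y,z): return O+C@(np.array([x,y,z])/1e3)
def orient(tilt): # tool x=-cx ; tool z=(sin t,0,-cos t)
    z=np.array([np.sin(tilt),0,-np.cos(tilt)]);x=np.array([-np.cos(tilt),0,-np.sin(tilt)]);y=np.cross(z,x)
    return C@np.c_[x,y,z]
def cur():
    s=manip.get_state();q=s['ee_rot']
    return s,np.array(s['position']),Ro.from_quat([q[1],q[2],q[3],q[0]]).as_matrix()
def loc(p): 
    return np.round(C.T@(np.array(p)-O)*1e3,1)
def rows(wps,p,R):
    # wps: list of (pos,Rtarget,nrows)
    out=[]
    for (q,T,n) in wps:
        rv=Ro.from_matrix(R.T@T).as_rotvec()
        st=(q-p)/n
        for i in range(n):
            t=R.T@st
            out.append(list(t)+list(rv/n)); R=R@Ro.from_rotvec(rv/n).as_matrix()
        p=q;R=T
    while len(out)%8: out.append([0]*6)
    for k in range(0,len(out),8):
        print('CALL',[float(v) for r in out[k:k+8] for v in [0.0]+[round(x,4) for x in r]])
def show():
    s,p,R=cur();F=C.T@np.array(s['contact_force'])
    print('t',round(s['clock'],2),'loc',loc(p),'F',np.round(F,1),'q',np.round(s['qpos'],2),'tool z',np.round(C.T@R[:,2],3),'x',np.round(C.T@R[:,0],3))
    return s,p,R
E
python3 - <<'E'
from plan import *
import pickle
D=pickle.load(open('d0.pkl','rb'));d=D['side']
vv,uu=np.mgrid[0:300:3,300:450:3]
P=np.array([world(d,a,b) for a,b in zip(uu.ravel(),vv.ravel())])
k=(P[:,2]>.12)&(P[:,0]<.8)&(P[:,1]<.5)
L=np.array([loc(p) for p in P[k]]);
for l in L[(abs(L[:,1])>70)|(L[:,0]>100)][::8]: print(l)
s,p,R=show()
rows([(W(18,0,270),orient(0),24)],p,R)
E
```

```text
[-213.5  217.6  270.4]
[-169.2  225.7  278.4]
[-129.3  241.4  281. ]
[-84.8 242.8 292.7]
[-43.9 250.4 300.1]
[ -1.5 247.3 313.7]
[ 37.2 252.4 321.7]
[-181.   225.5  269.4]
[-138.9  237.3  274.8]
[-93.9 238.9 286.7]
[-52.1 244.7 295.3]
[-13.3 257.  299.5]
[ 28.4 252.6 313.7]
[-185.7  210.7  270.5]
[-146.9  229.3  271.1]
[-103.1  234.7  280.7]
[-61.3 241.7 288.7]
[-21.1 250.2 295.5]
[ 17.  263.6 298.9]
[-192.1  199.4  269.2]
[-153.8  218.9  269.2]
[-117.8  244.2  265.3]
[-71.2 240.6 280.8]
[-29.9 247.  289.1]
[  9.4 256.5 295.1]
[-214.4  218.2  246. ]
[-159.4  205.8  269.2]
[-127.6  240.4  258.7]
[-82.3 242.  271. ]
[-39.7 246.4 280.9]
[  1.8 249.4 291.4]
[ 38.7 267.3 291.9]
[-164.8  192.6  269.4]
[-138.1  238.1  250.8]
[-91.  236.5 265.7]
[-49.2 244.6 273.4]
[ -8.6 252.6 280.8]
[ 29.8 266.7 284. ]
[-172.2  183.6  266.6]
[-146.3  229.8  247.2]
[-101.7  235.7  257.1]
[-58.8 242.2 266.1]
[-16.1 244.6 277.5]
[ 23.1 254.8 283.2]
[-183.1  181.5  258.7]
[-148.3  208.1  253.4]
[-115.9  243.5  242.2]
[-68.5 239.9 258.6]
[-27.6 250.4 264.7]
[ 14.5 251.7 276.7]
[-217.3  222.4  217.7]
[-150.7  18
[... 3766 characters left out ...]
.0298, 0.0086, -0.0016, -0.0, -0.0001, -0.0976, 0.0, 0.0288, 0.0115, -0.0016, -0.0, -0.0001, -0.0976, 0.0, 0.0276, 0.0142, -0.0016, -0.0, -0.0001, -0.0976, 0.0, 0.026, 0.0168, -0.0016, -0.0, -0.0001, -0.0976, 0.0, 0.0243, 0.0193, -0.0016, -0.0, -0.0001, -0.0976]
CALL [0.0, 0.0223, 0.0216, -0.0016, -0.0, -0.0001, -0.0976, 0.0, 0.0201, 0.0236, -0.0016, -0.0, -0.0001, -0.0976, 0.0, 0.0177, 0.0255, -0.0016, -0.0, -0.0001, -0.0976, 0.0, 0.0151, 0.0271, -0.0016, -0.0, -0.0001, -0.0976, 0.0, 0.0124, 0.0284, -0.0016, -0.0, -0.0001, -0.0976, 0.0, 0.0096, 0.0295, -0.0016, -0.0, -0.0001, -0.0976, 0.0, 0.0067, 0.0303, -0.0016, -0.0, -0.0001, -0.0976, 0.0, 0.0037, 0.0308, -0.0016, -0.0, -0.0001, -0.0976]
```

apply_moves(moves=[0,0.022,-0.022,-0.006,0,0,-0.098,0,0.024,-0.02,-0.006,0,0,-0.098,0,0.026,-0.017,-0.006,0,0,-0.098,0,0.027,-0.015,-0.006,0,0,-0.098,0,0.028,-0.012,-0.006,0,0,-0.098,0,0.03,-0.009,-0.006,0,0,-0.098,0,0.03,-0.006,-0.006,0,0,-0.098,0,0.031,-0.003,0,0,0,-0.098])

```text
clock: 0.82
position: [0.3124, -0.296, 0.2698]
ee_rot: [-0.003, 0.824, 0.567, 0.0]
contact_force: [0.7, -0.2, -0.0]
width: 0.0
```

apply_moves(moves=[0,0.031,0,0,0,0,-0.098,0,0.031,0.003,0,0,0,-0.098,0,0.03,0.006,0,0,0,-0.098,0,0.03,0.009,0,0,0,-0.098,0,0.029,0.011,0,0,0,-0.098,0,0.028,0.014,0,0,0,-0.098,0,0.026,0.017,0,0,0,-0.098,0,0.024,0.019,0,0,0,-0.098])

```text
clock: 1.48
position: [0.3955, -0.0493, 0.2707]
ee_rot: [-0.002, 0.529, 0.849, 0.002]
contact_force: [1.5, -0.3, -0.0]
width: -0.0003
```

```bash
python3 - <<'E'
from plan import *
s,p,R=show()
rows([(W(18,0,270),orient(0),12)],p,R)
E
```

```text
t 1.48 loc [   4.4 -233.   270.7] F [ 1.5  0.3 -0. ] q [-0.3  -0.02  1.76  0.    1.4  -0.76] tool z [-0.004  0.004 -1.   ] x [-0.758  0.652  0.005]
CALL [0.0, 0.0118, 0.0155, 0.0001, 0.0002, -0.0004, -0.0592, 0.0, 0.0109, 0.0161, 0.0001, 0.0002, -0.0004, -0.0592, 0.0, 0.0099, 0.0167, 0.0001, 0.0002, -0.0004, -0.0592, 0.0, 0.0089, 0.0173, 0.0001, 0.0002, -0.0004, -0.0592, 0.0, 0.0078, 0.0178, 0.0001, 0.0002, -0.0004, -0.0592, 0.0, 0.0068, 0.0182, 0.0001, 0.0002, -0.0004, -0.0592, 0.0, 0.0057, 0.0186, 0.0001, 0.0002, -0.0004, -0.0592, 0.0, 0.0046, 0.0189, 0.0001, 0.0002, -0.0004, -0.0592]
CALL [0.0, 0.0035, 0.0191, 0.0001, 0.0002, -0.0004, -0.0592, 0.0, 0.0023, 0.0193, 0.0001, 0.0002, -0.0004, -0.0592, 0.0, 0.0012, 0.0194, 0.0001, 0.0002, -0.0004, -0.0592, 0.0, 0.0, 0.0195, 0.0001, 0.0002, -0.0004, -0.0592, 0.0, 0.0, 0.0, 0.0, 0.0, 0.0, 0.0, 0.0, 0.0, 0.0, 0.0, 0.0, 0.0, 0.0, 0.0, 0.0, 0.0, 0.0, 0.0, 0.0, 0.0, 0.0, 0.0, 0.0, 0.0, 0.0, 0.0, 0.0]
```

apply_moves(moves=[0,0.012,0.0155,0,0,0,-0.06,0,0.011,0.016,0,0,0,-0.06,0,0.01,0.017,0,0,0,-0.06,0,0.009,0.017,0,0,0,-0.06,0,0.008,0.018,0,0,0,-0.06,0,0.007,0.018,0,0,0,-0.06,0,0.006,0.0185,0,0,0,-0.06,0,0.005,0.019,0,0,0,-0.06])

```text
clock: 2.15
position: [0.4608, 0.1039, 0.2701]
ee_rot: [-0.003, 0.297, 0.955, 0.002]
contact_force: [0.3, -1.3, 0.1]
width: 0.0006
```

```bash
python3 - <<'E'
from plan import *
s,p,R=show()
rows([(W(18,0,265),orient(0),7)],p,R)
E
```

```text
t 2.15 loc [  4.2 -66.4 270.1] F [ 0.8 -1.1  0.1] q [ 0.07  0.1   1.64  0.01  1.41 -0.9 ] tool z [-0.007  0.004 -1.   ] x [-0.981  0.196  0.007]
CALL [0.0, -0.0001, 0.0097, 0.0008, 0.0005, -0.001, -0.0282, 0.0, -0.0004, 0.0097, 0.0007, 0.0005, -0.001, -0.0282, 0.0, -0.0006, 0.0097, 0.0007, 0.0005, -0.001, -0.0282, 0.0, -0.0009, 0.0097, 0.0007, 0.0005, -0.001, -0.0282, 0.0, -0.0012, 0.0096, 0.0007, 0.0005, -0.001, -0.0282, 0.0, -0.0014, 0.0096, 0.0007, 0.0005, -0.001, -0.0282, 0.0, -0.0017, 0.0095, 0.0007, 0.0005, -0.001, -0.0282, 0.0, 0.0, 0.0, 0.0, 0.0, 0.0, 0.0]
```

apply_moves(moves=[0,0,0.01,0,0,-0.001,-0.029,0,0,0.01,0,0,-0.001,-0.029,0,-0.001,0.01,0,0,-0.001,-0.029,0,-0.001,0.01,0,0,-0.001,-0.029,0,-0.002,0.01,0,0,-0.001,-0.029,0,-0.002,0.01,0,0,-0.001,-0.029,0,-0.002,0.01,0,0,-0.001,-0.029,0,0,0,0,0,0,0])

```text
clock: 2.82
position: [0.5061, 0.167, 0.2691]
ee_rot: [0.0, 0.189, 0.982, 0.001]
contact_force: [1.1, -0.4, 1.1]
width: 0.0002
```

```bash
python3 - <<'E'
from plan import *
s,p,R=show()
grab('side','side1.png');d=grab('wrist','wrist1.png')
im=cv2.imread('pics/side1.png')[100:290,250:450]
cv2.imwrite('pics/crop1.png',cv2.resize(im,None,fx=3,fy=3,interpolation=cv2.INTER_CUBIC))
rows([(W(18,0,228),orient(0),8)],p,R)
E
```

```text
t 2.82 loc [ 20.9   9.4 269.1] F [1.2 0.1 1.1] q [ 0.19  0.19  1.53  0.    1.42 -1.  ] tool z [-0.     0.002 -1.   ] x [-1.    -0.025 -0.   ]
CALL [0.0, 0.0004, -0.0012, 0.0051, 0.0003, -0.0, 0.0031, 0.0, 0.0004, -0.0012, 0.0051, 0.0003, -0.0, 0.0031, 0.0, 0.0004, -0.0012, 0.0051, 0.0003, -0.0, 0.0031, 0.0, 0.0004, -0.0012, 0.0051, 0.0003, -0.0, 0.0031, 0.0, 0.0004, -0.0012, 0.0051, 0.0003, -0.0, 0.0031, 0.0, 0.0004, -0.0012, 0.0051, 0.0003, -0.0, 0.0031, 0.0, 0.0004, -0.0012, 0.0051, 0.0003, -0.0, 0.0031, 0.0, 0.0004, -0.0012, 0.0051, 0.0003, -0.0, 0.0031]
```

View pics/crop1.png

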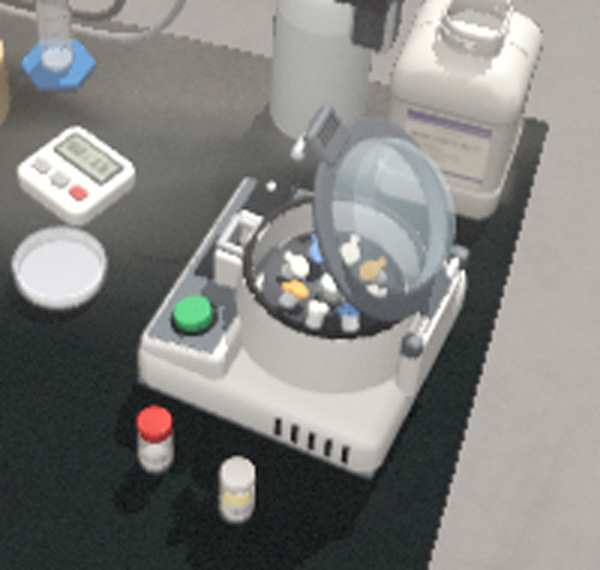

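View pics/wrist1.png

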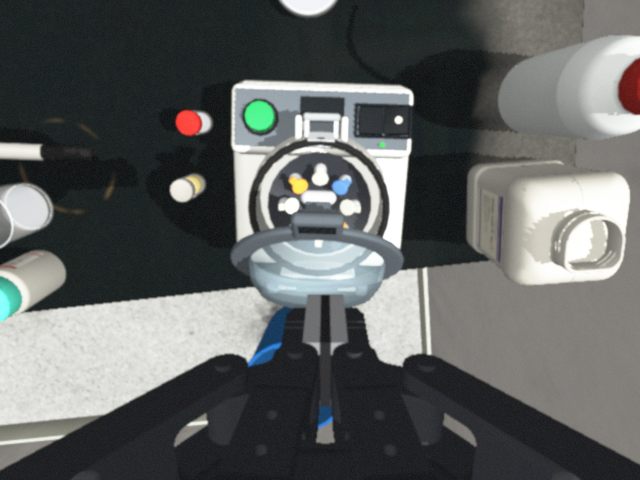

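The wrist view shows the key at (260,115), the rocker at (382,121) with its dot at (398,119), and the tab at (317,222). The closed fingertips are at about (324,300). I'll use this to cross-check the positions.

```bash
python3 - <<'E'
from plan import *
s,p,R=show();d=grab('wrist')
for n,u,v in [('key',260,115),('dot',398,119),('rockL',410,121),('rockR',356,121),('rockmid',383,121),('tab',317,222),('tabend',317,212),('pin',297,125)]:
    print(n,loc(world(d,u,v)))
print('key plane',loc(onplane(d,260,115,.0705)),'dot',loc(onplane(d,398,119,.0695)))
L=[loc(world(d,u,v)) for v in range(208,240,3) for u in [317]];print([tuple(l) for l in L])
print(loc(world(d,324,305)))
E
```

```text
t 2.92 loc [ 20.2   7.7 269. ] F [0.4 0.  0.1] q [ 0.19  0.19  1.53  0.    1.42 -1.  ] tool z [-0.001  0.    -1.   ] x [-1.    -0.023  0.001]
key [-52.5 -46.5  70.1]
dot [-52.   63.4  68.8]
rockL [-50.7  74.1  63.7]
rockR [-49.6  30.3  63.1]
rockmid [-50.2  52.2  64. ]
tab [ -1.1   2.1 208.3]
tabend [ -5.3   2.  203.7]
pin [-45.9 -16.   88.1]
key plane [-52.5 -46.5  70.5] dot [-52.   63.3  69.5]
[(np.float64(-4.3), np.float64(1.7), np.float64(189.7)), (np.float64(-3.0), np.float64(1.8), np.float64(191.2)), (np.float64(-4.4), np.float64(2.0), np.float64(204.3)), (np.float64(-3.2), np.float64(2.1), np.float64(206.2)), (np.float64(-2.0), np.float64(2.1), np.float64(207.6)), (np.float64(-0.5), np.float64(2.1), np.float64(208.0)), (np.float64(1.6), np.float64(2.1), np.float64(206.1)), (np.float64(4.1), np.float64(2.1), np.float64(202.8)), (np.float64(6.3), np.float64(2.1), np.float64(200.6)), (np.float64(9.0), np.float64(2.1), np.float64(197.0)), (np.float64(11.8), np.float64(2.1), np.float64(193.2))]
[ 10.8   6.1 279.3]
```

```bash
cat >> plan.py <<'E'
def arc(a):
    d=np.interp(a,[0,.1,.3,.5,.95],[12,10,8,7,5])
    u=np.array([-np.cos(a),np.sin(a)]);n=np.array([np.sin(a),np.cos(a)])
    c=np.array([81,101])+(126+d)*u+6*n
    return W(c[0]+11,1,c[1])
E
python3 - <<'E'
from plan import *
s,p,R=show()
for a in [.9,.87,.6,.4,.3,.2,.1,0]: print(a,loc(arc(a)))
rows([(W(14,1,214),orient(0),7)],p,R)
E
```

```text
t 2.97 loc [ 20.1   7.4 269.1] F [ 0.1  0.9 -0.1] q [ 0.19  0.19  1.53  0.    1.42 -1.  ] tool z [-0.001  0.    -1.   ] x [-1.    -0.023  0.001]
0.9 [ 15.1   1.  207.5]
0.87 [ 11.9   1.  205.3]
0.6 [-14.    1.  180.8]
0.4 [-28.6   1.  158.5]
0.3 [-34.2   1.  146.3]
0.2 [-39.1   1.  133.7]
0.1 [-42.7   1.  120.5]
0 [-46.   1. 107.]
CALL [0.0, 0.0009, -0.0009, 0.0079, 0.0001, -0.0001, 0.0033, 0.0, 0.0009, -0.0009, 0.0079, 0.0001, -0.0001, 0.0033, 0.0, 0.0009, -0.0009, 0.0079, 0.0001, -0.0001, 0.0033, 0.0, 0.0009, -0.0009, 0.0079, 0.0001, -0.0001, 0.0033, 0.0, 0.0009, -0.0009, 0.0079, 0.0001, -0.0001, 0.0033, 0.0, 0.0009, -0.0009, 0.0079, 0.0001, -0.0001, 0.0033, 0.0, 0.0009, -0.0009, 0.0079, 0.0001, -0.0001, 0.0033, 0.0, 0.0, 0.0, 0.0, 0.0, 0.0, 0.0]
```

apply_moves(moves=[0,0.001,-0.001,0.008,0,0,0.003,0,0.001,-0.001,0.008,0,0,0.003,0,0.001,-0.001,0.008,0,0,0.003,0,0.001,-0.001,0.008,0,0,0.003,0,0.001,-0.001,0.008,0,0,0.003,0,0.001,-0.001,0.008,0,0,0.003,0,0.001,-0.001,0.008,0,0,0.003,0,0,0,0,0,0,0])

```text
clock: 3.63
position: [0.4914, 0.1589, 0.2064]
ee_rot: [-0.002, 0.203, 0.979, -0.001]
contact_force: [-0.7, -0.8, -0.3]
width: 0.0001
```

```bash
python3 - <<'E'
from plan import *
s,p,R=show();grab('wrist','wrist2.png')
rows([(arc(.8),orient(0),4),(arc(.68),orient(0),4),(arc(.56),orient(0),4),(arc(.44),orient(0),4)],p,R)
E
```

```text
t 3.63 loc [ 10.6  -3.9 206.4] F [-0.3 -1.  -0.3] q [ 0.18  0.21  1.66 -0.    1.27 -0.98] tool z [-0.003 -0.002 -1.   ] x [-1.     0.003  0.003]
CALL [0.0, 0.0015, 0.0012, 0.0017, -0.0006, -0.0008, -0.0008, 0.0, 0.0015, 0.0012, 0.0017, -0.0006, -0.0008, -0.0008, 0.0, 0.0015, 0.0012, 0.0017, -0.0006, -0.0008, -0.0008, 0.0, 0.0015, 0.0012, 0.0017, -0.0006, -0.0008, -0.0008, 0.0, 0.0029, -0.0, 0.0027, 0.0, 0.0, 0.0, 0.0, 0.0029, -0.0, 0.0027, 0.0, 0.0, 0.0, 0.0, 0.0029, -0.0, 0.0027, 0.0, 0.0, 0.0, 0.0, 0.0029, -0.0, 0.0027, 0.0, 0.0, 0.0]
CALL [0.0, 0.0026, 0.0, 0.0031, 0.0, 0.0, 0.0, 0.0, 0.0026, 0.0, 0.0031, 0.0, 0.0, 0.0, 0.0, 0.0026, 0.0, 0.0031, 0.0, 0.0, 0.0, 0.0, 0.0026, 0.0, 0.0031, 0.0, 0.0, 0.0, 0.0, 0.0022, -0.0, 0.0033, 0.0, 0.0, 0.0, 0.0, 0.0022, -0.0, 0.0033, 0.0, 0.0, 0.0, 0.0, 0.0022, -0.0, 0.0033, 0.0, 0.0, 0.0, 0.0, 0.0022, -0.0, 0.0033, 0.0, 0.0, 0.0]
```

View pics/wrist2.png

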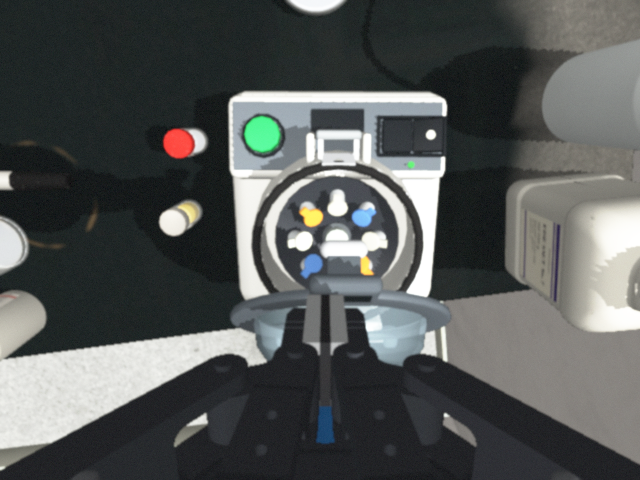

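In the wrist view the fingers (at x≈324) are about 8 mm right of the tab's middle (x≈345). I'll correct y first, then push.

apply_moves(moves=[0,0,0.002,0,0,-0.001,-0.001,0,0,0.002,0,0,-0.001,-0.001,0,0,0.002,0,0,-0.001,-0.001,0,0,0.001,0,0,0,0,0,0.002,0,0.002,0,0,0,0,0.002,0,0.002,0,0,0,0,0.002,0,0.002,0,0,0,0,0.002,0,0.002,0,0,0])

```text
clock: 4.35
position: [0.4904, 0.1702, 0.2012]
ee_rot: [0.004, 0.201, 0.98, 0.0]
contact_force: [0.1, 0.2, 0.4]
width: 0.0001
```

```bash
sed -i 's/return W(c\[0\]+11,1,c\[1\])/return W(c[0]+11,3,c[1])/' plan.py; python3 - <<'E'
from plan import *
s,p,R=show();grab('wrist','wrist3.png')
im=grab('side')['image'][100:290,250:450,::-1]
cv2.imwrite('pics/crop3.png',cv2.resize(im,None,fx=3,fy=3,interpolation=cv2.INTER_CUBIC))
rows([(arc(.68),orient(0),4),(arc(.56),orient(0),4),(arc(.44),orient(0),4),(arc(.32),orient(0),4)],p,R)
E
```

```text
t 4.35 loc [  5.2   6.1 201.2] F [0.  0.2 0.4] q [ 0.2   0.21  1.68 -0.    1.25 -0.96] tool z [ 0.007  0.002 -1.   ] x [-1.    -0.    -0.007]
CALL [0.0, 0.0031, -0.0008, 0.0031, 0.0005, 0.0018, 0.0001, 0.0, 0.0031, -0.0008, 0.0031, 0.0005, 0.0018, 0.0001, 0.0, 0.0031, -0.0008, 0.0031, 0.0005, 0.0018, 0.0001, 0.0, 0.0031, -0.0008, 0.0031, 0.0005, 0.0018, 0.0001, 0.0, 0.0026, 0.0, 0.0031, 0.0, 0.0, 0.0, 0.0, 0.0026, 0.0, 0.0031, 0.0, 0.0, 0.0, 0.0, 0.0026, 0.0, 0.0031, 0.0, 0.0, 0.0, 0.0, 0.0026, 0.0, 0.0031, 0.0, 0.0, 0.0]
CALL [0.0, 0.0022, -0.0, 0.0033, 0.0, 0.0, 0.0, 0.0, 0.0022, -0.0, 0.0033, 0.0, 0.0, 0.0, 0.0, 0.0022, -0.0, 0.0033, 0.0, 0.0, 0.0, 0.0, 0.0022, -0.0, 0.0033, 0.0, 0.0, 0.0, 0.0, 0.0018, -0.0, 0.0036, 0.0, 0.0, 0.0, 0.0, 0.0018, -0.0, 0.0036, 0.0, 0.0, 0.0, 0.0, 0.0018, -0.0, 0.0036, 0.0, 0.0, 0.0, 0.0, 0.0018, -0.0, 0.0036, 0.0, 0.0, 0.0]
```

View pics/wrist3.png

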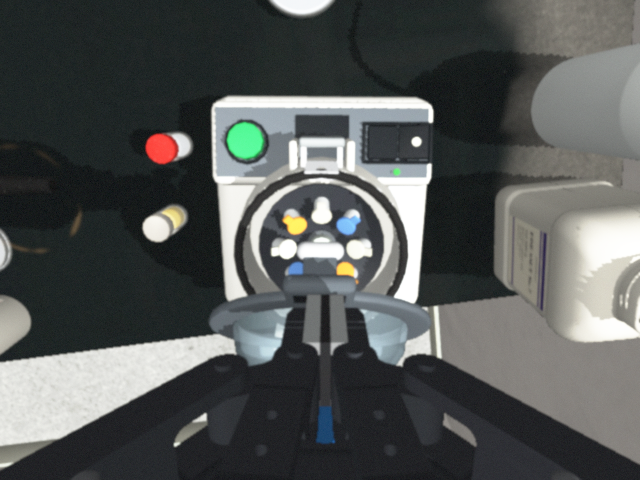

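View pics/crop3.png

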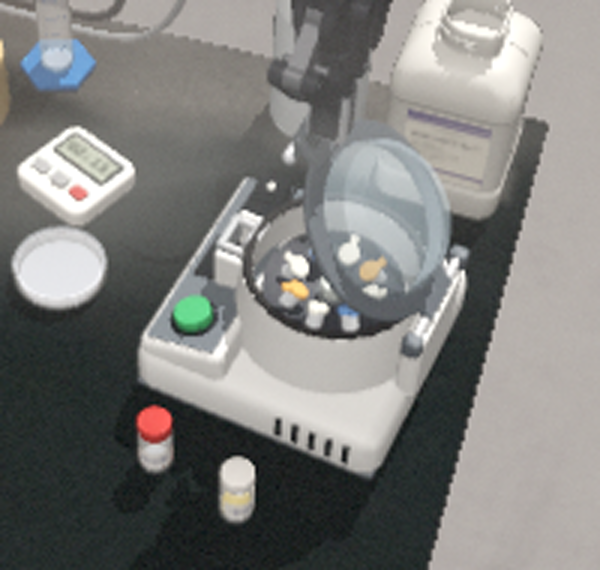

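The fingers are now centred on the tab and just behind it. Pushing along the arc.

apply_moves(moves=[0,0.003,0,0.003,0,0,0,0,0.003,0,0.003,0,0,0,0,0.003,0,0.003,0,0,0,0,0.003,0,0.003,0,0,0,0,0.0026,0,0.0031,0,0,0,0,0.0026,0,0.0031,0,0,0,0,0.0026,0,0.0031,0,0,0,0,0.0026,0,0.0031,0,0,0])

```text
clock: 5.12
position: [0.4688, 0.1797, 0.1746]
ee_rot: [0.005, 0.201, 0.98, 0.001]
contact_force: [1.8, -0.7, 0.2]
width: 0.0001
```

```bash
sed -i 's/return W(c\[0\]+11,3,c\[1\])/return W(c[0]+11,4,c[1])/' plan.py; python3 - <<'E'
from plan import *
s,p,R=show();grab('wrist','wrist4.png')
im=grab('side')['image'][100:290,250:450,::-1]
cv2.imwrite('pics/crop4.png',cv2.resize(im,None,fx=3,fy=3,interpolation=cv2.INTER_CUBIC))
rows([(arc(.45),orient(0),4),(arc(.32),orient(0),4)],p,R)
E
```

```text
t 5.12 loc [-18.4   6.4 174.6] F [1.9 0.  0.2] q [ 0.23  0.2   1.75 -0.    1.18 -0.94] tool z [ 0.009  0.003 -1.   ] x [-1.    -0.    -0.009]
CALL [0.0, 0.0018, -0.0006, 0.0025, 0.0008, 0.0024, 0.0001, 0.0, 0.0018, -0.0006, 0.0025, 0.0008, 0.0024, 0.0001, 0.0, 0.0017, -0.0006, 0.0026, 0.0008, 0.0024, 0.0001, 0.0, 0.0017, -0.0006, 0.0026, 0.0008, 0.0024, 0.0001, 0.0, 0.002, 0.0, 0.0039, 0.0, 0.0, 0.0, 0.0, 0.002, 0.0, 0.0039, 0.0, 0.0, 0.0, 0.0, 0.002, 0.0, 0.0039, 0.0, 0.0, 0.0, 0.0, 0.002, 0.0, 0.0039, 0.0, 0.0, 0.0]
```

View pics/crop4.png

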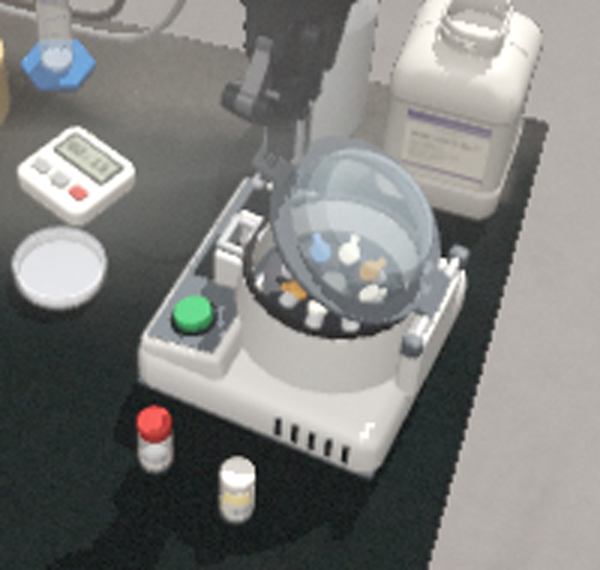

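View pics/wrist4.png

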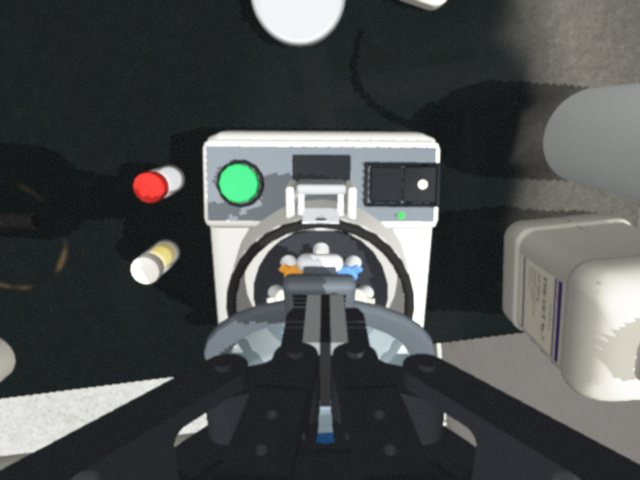

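The lid is following the fingertip. I'll continue down.

apply_moves(moves=[0,0.002,-0.0005,0.003,0,0.002,0,0,0.002,-0.0005,0.003,0,0.002,0,0,0.002,-0.0005,0.003,0,0.002,0,0,0.002,-0.0005,0.003,0,0.002,0,0,0.002,0,0.004,0,0,0,0,0.002,0,0.004,0,0,0,0,0.002,0,0.004,0,0,0,0,0.002,0,0.004,0,0,0])

```text
clock: 5.88
position: [0.4533, 0.1852, 0.1449]
ee_rot: [0.002, 0.201, 0.98, 0.003]
contact_force: [1.3, 0.2, 1.0]
width: -0.0002
```

```bash
python3 - <<'E'
from plan import *
s,p,R=show();grab('wrist','wrist5.png')
im=grab('side')['image'][100:290,250:450,::-1]
cv2.imwrite('pics/crop5.png',cv2.resize(im,None,fx=3,fy=3,interpolation=cv2.INTER_CUBIC))
rows([(arc(.2),orient(0),4),(arc(.1),orient(0),4)],p,R)
E
```

```text
t 5.88 loc [-34.8   5.3 144.9] F [1.1 0.7 1. ] q [ 0.24  0.21  1.82  0.    1.1  -0.92] tool z [ 0.002  0.006 -1.   ] x [-1.     0.    -0.002]
CALL [0.0, 0.0011, -0.0003, 0.0028, 0.0014, 0.0006, -0.0, 0.0, 0.0011, -0.0003, 0.0028, 0.0014, 0.0006, -0.0, 0.0, 0.0011, -0.0003, 0.0028, 0.0014, 0.0006, -0.0, 0.0, 0.0011, -0.0003, 0.0028, 0.0014, 0.0006, -0.0, 0.0, 0.0009, -0.0, 0.0033, 0.0, 0.0, 0.0, 0.0, 0.0009, -0.0, 0.0033, 0.0, 0.0, 0.0, 0.0, 0.0009, -0.0, 0.0033, 0.0, 0.0, 0.0, 0.0, 0.0009, -0.0, 0.0033, 0.0, 0.0, 0.0]
```

View pics/wrist5.png

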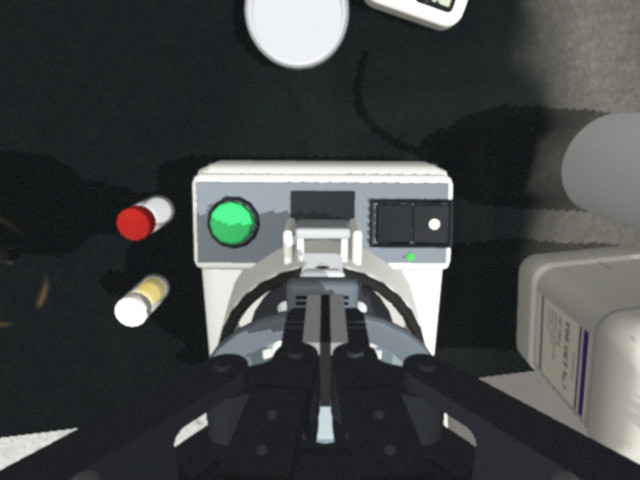

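View pics/crop5.png

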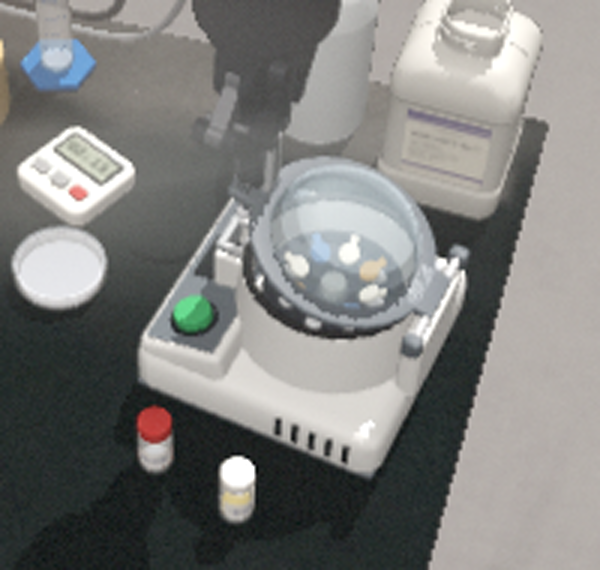

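apply_moves(moves=[0,0.001,0,0.003,0,0,0,0,0.001,0,0.003,0,0,0,0,0.001,0,0.003,0,0,0,0,0.001,0,0.003,0,0,0,0,0.001,0,0.0033,0,0,0,0,0.001,0,0.0033,0,0,0,0,0.001,0,0.0033,0,0,0,0,0.001,0,0.0033,0,0,0])

```text
clock: 6.65
position: [0.4459, 0.1881, 0.1179]
ee_rot: [0.002, 0.201, 0.98, 0.002]
contact_force: [0.2, -2.5, 4.5]
width: 0.0001
```

```bash
python3 - <<'E'
from plan import *
s,p,R=show()
im=grab('side')['image'][100:290,250:450,::-1]
cv2.imwrite('pics/crop6.png',cv2.resize(im,None,fx=3,fy=3,interpolation=cv2.INTER_CUBIC))
rows([(W(-45.5,4,104),orient(0),8)],p,R)
E
```

```text
t 6.65 loc [-42.8   5.1 117.9] F [ 1.2 -2.2  4.5] q [ 0.25  0.23  1.87  0.    1.03 -0.91] tool z [ 0.004  0.005 -1.   ] x [-1.    -0.001 -0.004]
CALL [0.0, 0.0003, -0.0001, 0.0017, 0.0006, 0.0005, 0.0001, 0.0, 0.0003, -0.0001, 0.0017, 0.0006, 0.0005, 0.0001, 0.0, 0.0003, -0.0001, 0.0017, 0.0006, 0.0005, 0.0001, 0.0, 0.0003, -0.0001, 0.0017, 0.0006, 0.0005, 0.0001, 0.0, 0.0003, -0.0001, 0.0017, 0.0006, 0.0005, 0.0001, 0.0, 0.0003, -0.0001, 0.0017, 0.0006, 0.0005, 0.0001, 0.0, 0.0003, -0.0001, 0.0017, 0.0006, 0.0005, 0.0001, 0.0, 0.0003, -0.0001, 0.0017, 0.0006, 0.0005, 0.0001]
```

View pics/crop6.png

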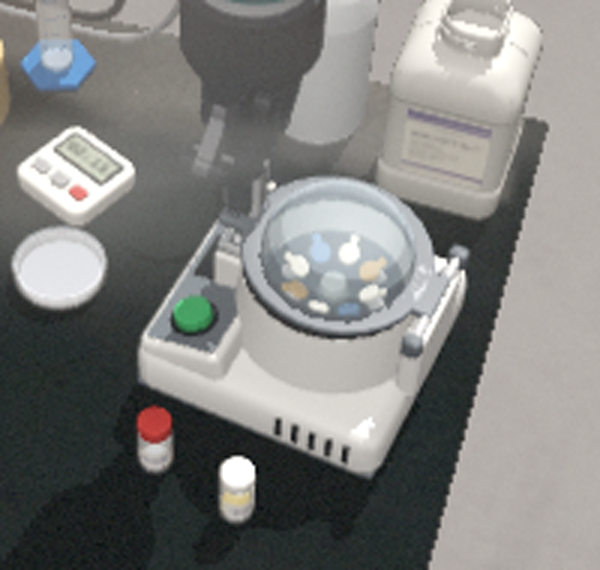

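apply_moves(moves=[0,0.0004,0,0.002,0,0,0,0,0.0004,0,0.002,0,0,0,0,0.0004,0,0.002,0,0,0,0,0.0004,0,0.002,0,0,0,0,0.0003,0,0.002,0,0,0,0,0.0003,0,0.002,0,0,0,0,0,0,0.002,0,0,0,0,0,0,0.002,0,0,0])

```text
clock: 7.37
position: [0.4442, 0.189, 0.1063]
ee_rot: [0.004, 0.201, 0.98, 0.002]
contact_force: [-5.1, -2.4, 22.4]
width: -0.0001
```

```bash
python3 - <<'E'
from plan import *
s,p,R=show()
E
```

```text
t 7.37 loc [-44.7   5.2 106.3] F [-3.7 -4.2 22.4] q [ 0.26  0.24  1.89  0.    1.   -0.91] tool z [ 0.006  0.005 -1.   ] x [-1.    -0.001 -0.006]
```

Force is 22 N at z=106.3 mm, so the lid is at its stop. I'll back off and check that it stays shut.

apply_moves(moves=[0,0,0,0.001,0,0,0,0,0,0,-0.004,0,0,0,0,0,0,-0.006,0,0,0,0,0,0,-0.01,0,0,0,0,0,0,-0.012,0,0,0,0,0,0,-0.012,0,0,0,0,0,0,-0.012,0,0,0,0,0,0,-0.01,0,0,0])

```text
clock: 8.03
position: [0.4362, 0.1891, 0.171]
ee_rot: [-0.005, 0.201, 0.98, 0.0]
contact_force: [-0.3, -0.4, 0.4]
width: -0.0
```

```bash
python3 - <<'E'
from plan import *
s,p,R=show();d=grab('wrist','wrist7.png')
D=grab('side','side7.png');im=D['image'][100:290,250:450,::-1]
cv2.imwrite('pics/crop7.png',cv2.resize(im,None,fx=3,fy=3,interpolation=cv2.INTER_CUBIC))
rows([(W(-65,66,110),orient(.2),8)],p,R)
E
```

```text
t 8.03 loc [-52.    2.1 171. ] F [-0.1 -0.5  0.4] q [ 0.26  0.18  1.8   0.01  1.18 -0.91] tool z [-0.01  -0.002 -1.   ] x [-1.   -0.    0.01]
CALL [0.0, 0.0015, 0.008, 0.0076, -0.0002, -0.0263, 0.0001, 0.0, 0.0017, 0.008, 0.0076, -0.0002, -0.0263, 0.0001, 0.0, 0.0019, 0.008, 0.0075, -0.0002, -0.0263, 0.0001, 0.0, 0.0021, 0.008, 0.0075, -0.0002, -0.0263, 0.0001, 0.0, 0.0023, 0.008, 0.0074, -0.0002, -0.0263, 0.0001, 0.0, 0.0025, 0.008, 0.0074, -0.0002, -0.0263, 0.0001, 0.0, 0.0027, 0.008, 0.0073, -0.0002, -0.0263, 0.0001, 0.0, 0.0029, 0.008, 0.0072, -0.0002, -0.0263, 0.0001]
```

View pics/wrist7.png

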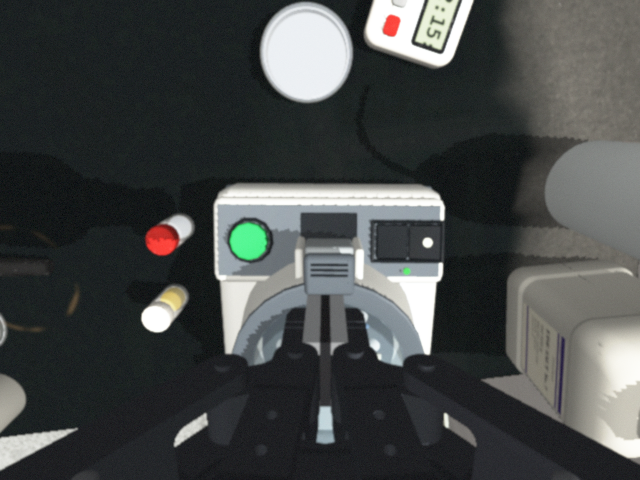

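View pics/crop7.png

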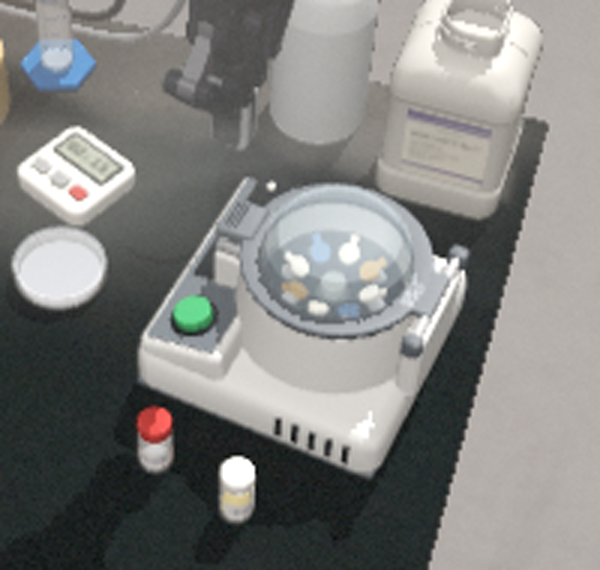

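The lid now stands shut by itself, with the tab flat at wrist pixel (330,270). I'll measure the tab height and the wrist estimates for dot and key.

```bash
python3 - <<'E'
from plan import *
d=grab('wrist')
for n,u,v in [('tab',330,268),('tab2',330,284),('key',250,241),('dot',428,242),('rL',440,242),('rR',373,242),('mid',408,242)]:
    print(n,loc(world(d,u,v)))
D=grab('side')
for u,v in [(250+240/3,100+215/3)]: print('tab side',loc(world(D,u,v)))
E
```

```text
tab [-46.9   4.5 108.1]
tab2 [-36.8   4.6 105.9]
key [-50.6 -44.6  70.2]
dot [-50.1  65.6  70.5]
rL [-48.5  74.6  65.1]
rR [-47.4  32.7  61.5]
mid [-49.1  54.   67. ]
tab side [-46.2   1.7 107.5]
```

apply_moves(moves=[0,0.0005,0.008,0.006,0,-0.026,0,0,0.0005,0.008,0.006,0,-0.026,0,0,0.001,0.008,0.006,0,-0.026,0,0,0.001,0.008,0.007,0,-0.026,0,0,0.001,0.008,0.007,0,-0.026,0,0,0.001,0.008,0.007,0,-0.026,0,0,0.001,0.008,0.007,0,-0.026,0,0,0.001,0.008,0.007,0,-0.026,0])

```text
clock: 8.9
position: [0.4557, 0.2476, 0.107]
ee_rot: [0.095, 0.202, 0.974, -0.025]
contact_force: [0.8, 0.3, 0.3]
width: 0.0001
```

```bash
python3 - <<'E'
from plan import *
s,p,R=show()
rows([(W(-54,67,85),orient(.2),8)],p,R)
E
```

```text
t 8.9 loc [-57.2  63.6 107. ] F [0.6 0.6 0.3] q [ 0.47  0.25  1.9  -0.21  0.88 -0.57] tool z [ 0.195 -0.011 -0.981] x [-0.981  0.002 -0.195]
CALL [0.0, 0.0002, 0.0005, 0.0028, -0.0014, -0.0004, -0.0003, 0.0, 0.0002, 0.0005, 0.0028, -0.0014, -0.0004, -0.0003, 0.0, 0.0002, 0.0004, 0.0028, -0.0014, -0.0004, -0.0003, 0.0, 0.0002, 0.0004, 0.0028, -0.0014, -0.0004, -0.0003, 0.0, 0.0002, 0.0004, 0.0028, -0.0014, -0.0004, -0.0003, 0.0, 0.0002, 0.0004, 0.0028, -0.0014, -0.0004, -0.0003, 0.0, 0.0002, 0.0004, 0.0028, -0.0014, -0.0004, -0.0003, 0.0, 0.0002, 0.0004, 0.0028, -0.0014, -0.0004, -0.0003]
```

apply_moves(moves=[0,0,0.0005,0.003,-0.001,0,0,0,0,0.0005,0.003,-0.001,0,0,0,0,0.0005,0.003,-0.001,0,0,0,0,0.0005,0.003,-0.001,0,0,0,0,0.0005,0.003,-0.001,0,0,0,0,0.0005,0.003,-0.001,0,0,0,0,0,0.001,-0.001,0,0,0,0,0,0,0,0,0])

```text
clock: 9.57
position: [0.4572, 0.2468, 0.0823]
ee_rot: [0.091, 0.201, 0.975, -0.024]
contact_force: [-0.8, -0.3, 0.0]
width: -0.0002
```

```bash
python3 - <<'E'
from plan import *
s,p,R=show();d=grab('wrist','wrist8.png')
D=grab('side');im=D['image'][100:290,250:450,::-1]
cv2.imwrite('pics/crop8.png',cv2.resize(im,None,fx=3,fy=3,interpolation=cv2.INTER_CUBIC))
rows([(W(-50.5,66.5,64),orient(.2),8)],p,R)
E
```

```text
t 9.57 loc [-55.5  63.5  82.3] F [-0.6 -0.6  0. ] q [ 0.47  0.29  1.93 -0.21  0.82 -0.56] tool z [ 0.188 -0.011 -0.982] x [-0.982  0.001 -0.188]
CALL [0.0, -0.0002, 0.0004, 0.0024, -0.0013, -0.0014, -0.0001, 0.0, -0.0002, 0.0004, 0.0024, -0.0013, -0.0014, -0.0001, 0.0, -0.0002, 0.0004, 0.0024, -0.0013, -0.0014, -0.0001, 0.0, -0.0002, 0.0004, 0.0024, -0.0013, -0.0014, -0.0001, 0.0, -0.0002, 0.0004, 0.0024, -0.0013, -0.0014, -0.0001, 0.0, -0.0002, 0.0004, 0.0024, -0.0013, -0.0014, -0.0001, 0.0, -0.0002, 0.0004, 0.0024, -0.0013, -0.0014, -0.0001, 0.0, -0.0002, 0.0004, 0.0024, -0.0013, -0.0014, -0.0001]
```

View pics/wrist8.png

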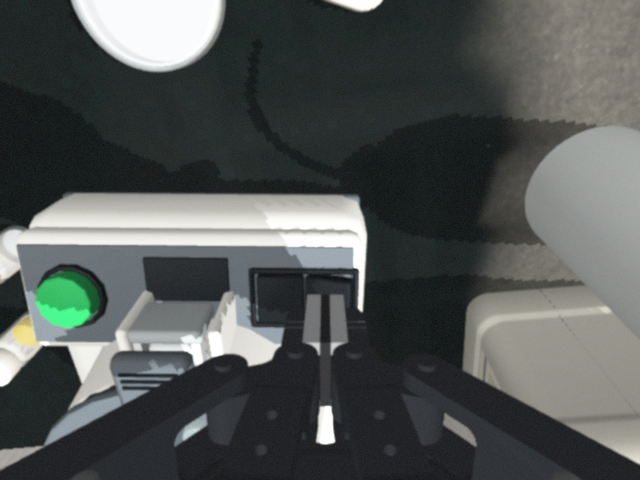

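View pics/crop8.png

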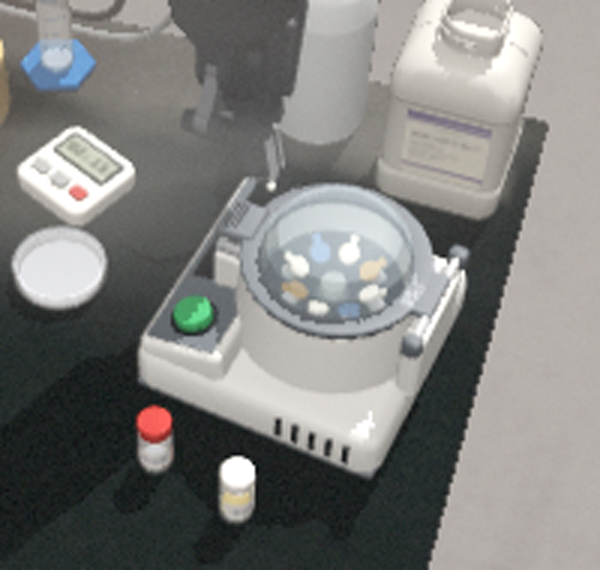

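The fingers are over the rocker's left half (frame 250–357, middle about 303, fingers at 324). Shifting about 2 mm left and pressing.

apply_moves(moves=[0,0,0.001,0.0025,-0.001,-0.001,0,0,0,0.001,0.0025,-0.001,-0.001,0,0,0,0.001,0.0025,-0.001,-0.001,0,0,0,0.0005,0.0025,-0.001,-0.001,0,0,0,0,0.0025,0,0,0,0,0,0,0.002,0,0,0,0,0,0,0.002,0,0,0,0,0,0,0.001,0,0,0])

```text
clock: 10.33
position: [0.4634, 0.2505, 0.0659]
ee_rot: [0.096, 0.201, 0.975, -0.02]
contact_force: [-5.4, -0.5, 15.0]
width: -0.0003
```

```bash
python3 - <<'E'
from plan import *
s,p,R=show()
E
```

```text
t 10.33 loc [-51.2  69.3  65.9] F [-4.8 -2.6 15. ] q [ 0.47  0.31  1.94 -0.22  0.77 -0.55] tool z [ 0.195 -0.001 -0.981] x [-0.981  0.001 -0.195]
```

apply_moves(moves=[0,0,0,0.002,0,0,0,0,0,0,0.001,0,0,0,0,0,0,-0.004,0,0,0,0,0,0,-0.008,0,0,0,0,0,0,-0.012,0,0,0,0,0,0,-0.014,0,0,0,0,0,0,-0.016,0,0,0,0,0,0,-0.016,0,0,0])

```text
clock: 11.0
position: [0.4477, 0.2539, 0.1346]
ee_rot: [0.092, 0.201, 0.975, -0.024]
contact_force: [0.1, 0.9, -0.1]
width: 0.0
```

```bash
python3 - <<'E'
from plan import *
s,p,R=show();d=grab('wrist','wrist9.png')
D=grab('side');im=D['image'][100:290,250:450,::-1]
cv2.imwrite('pics/crop9.png',cv2.resize(im,None,fx=3,fy=3,interpolation=cv2.INTER_CUBIC))
rows([(W(-66,-46,140),orient(.2),8)],p,R)
E
```

```text
t 11.0 loc [-67.1  66.2 134.6] F [-0.3  0.8 -0.1] q [ 0.49  0.22  1.86 -0.19  0.95 -0.57] tool z [ 0.19  -0.01  -0.982] x [-0.982  0.001 -0.19 ]
CALL [0.0, -0.0003, -0.014, -0.0005, -0.0012, -0.0012, -0.0001, 0.0, -0.0003, -0.014, -0.0005, -0.0012, -0.0012, -0.0001, 0.0, -0.0003, -0.014, -0.0005, -0.0012, -0.0012, -0.0001, 0.0, -0.0003, -0.014, -0.0006, -0.0012, -0.0012, -0.0001, 0.0, -0.0003, -0.014, -0.0006, -0.0012, -0.0012, -0.0001, 0.0, -0.0003, -0.014, -0.0006, -0.0012, -0.0012, -0.0001, 0.0, -0.0003, -0.014, -0.0006, -0.0012, -0.0012, -0.0001, 0.0, -0.0003, -0.014, -0.0006, -0.0012, -0.0012, -0.0001]
```

View pics/wrist9.png

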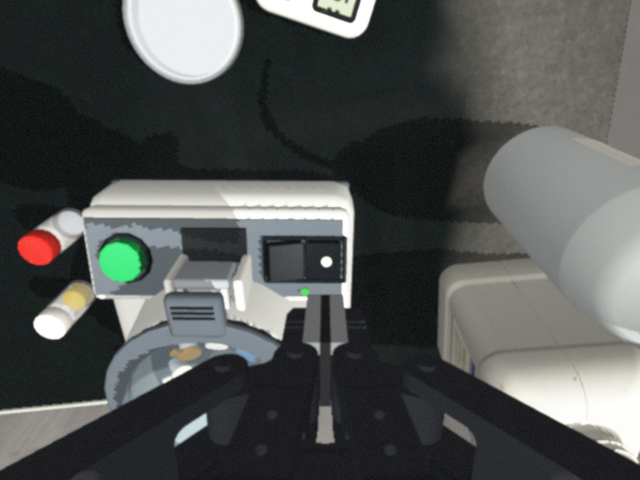

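View pics/crop9.png

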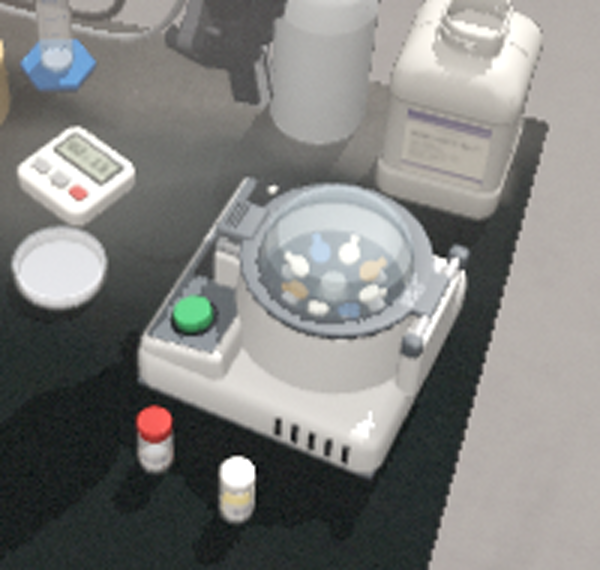

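The rocker looks tipped, with its right half (285,260) now raised and lighter. I'll check with depth.

```bash
python3 - <<'E'
from plan import *
d=grab('wrist')
acc={}
for v in range(242,279):
    for u in range(262,348):
        l=loc(world(d,u,v)); acc.setdefault(int(l[1]//3)*3,[]).append(l[2]-(l[0]+51)*np.tan(.2))
print({k:round(float(np.median(z)),1) for k,z in sorted(acc.items())})
d2=D=grab('side')
print('dot side',[tuple(loc(world(D,u,v))) for u,v in [(341,163),(341,162),(340,163)]])
E
```

```text
{30: 64.1, 33: 70.6, 36: 70.1, 39: 69.0, 42: 67.9, 45: 66.9, 48: 65.8, 51: 64.4, 54: 64.8, 57: 64.7, 60: 64.7, 63: 64.8, 66: 64.7, 69: 64.6, 72: 63.3, 75: 62.3, 78: 35.9, 81: -13.2}
dot side [(np.float64(-51.9), np.float64(65.4), np.float64(63.6)), (np.float64(-52.4), np.float64(66.4), np.float64(65.2)), (np.float64(-52.3), np.float64(61.4), np.float64(67.5))]
```

The rocker is on: the left half is flat at 64.7 mm (the console-parallel plane) and the right half slopes up by 0.33. Next, the key.

apply_moves(moves=[0,0,-0.014,0,-0.001,-0.001,0,0,0,-0.014,0,-0.001,-0.001,0,0,0,-0.014,0,-0.001,-0.001,0,0,0,-0.014,0,-0.001,-0.001,0,0,0,-0.014,0,-0.001,-0.001,0,0,0,-0.014,0,-0.001,-0.001,0,0,0,-0.014,0,-0.001,-0.001,0,0,0,-0.014,0,-0.001,-0.001,0])

```text
clock: 11.87
position: [0.3927, 0.1389, 0.1263]
ee_rot: [0.09, 0.199, 0.975, -0.026]
contact_force: [0.2, 0.6, 0.1]
width: 0.0001
```

```bash
python3 - <<'E'
from plan import *
s,p,R=show();d=grab('wrist','wrist10.png')
hsv=cv2.cvtColor(d['image'],cv2.COLOR_RGB2HSV)
m=cv2.inRange(hsv,(45,110,60),(85,255,255));n,l,st,ce=cv2.connectedComponentsWithStats(m)
k=1+np.argmax(st[1:,4]);print(ce[k],st[k],loc(onplane(d,*ce[k],.0705)))
rows([(W(-55,-46,88),orient(.2),8)],p,R)
E
```

```text
t 11.87 loc [-72.3 -61.1 126.3] F [-0.   0.6  0.1] q [ 0.29  0.07  2.07 -0.17  0.87 -0.78] tool z [ 0.187 -0.015 -0.982] x [-0.982 -0.004 -0.187]
[355.35254445 277.54077253] [ 333  255   46   46 1631] [-54.1 -47.2  70.5]
CALL [0.0, -0.0012, 0.002, 0.0051, -0.0018, -0.0015, 0.0004, 0.0, -0.0012, 0.002, 0.0051, -0.0018, -0.0015, 0.0004, 0.0, -0.0012, 0.0019, 0.0051, -0.0018, -0.0015, 0.0004, 0.0, -0.0012, 0.0019, 0.0051, -0.0018, -0.0015, 0.0004, 0.0, -0.0012, 0.0019, 0.0051, -0.0018, -0.0015, 0.0004, 0.0, -0.0012, 0.0019, 0.0051, -0.0018, -0.0015, 0.0004, 0.0, -0.0012, 0.0019, 0.0051, -0.0018, -0.0015, 0.0004, 0.0, -0.0012, 0.0019, 0.0051, -0.0018, -0.0015, 0.0004]
```

apply_moves(moves=[0,-0.001,0.002,0.004,-0.002,-0.001,0,0,-0.001,0.002,0.005,-0.002,-0.001,0,0,-0.001,0.002,0.005,-0.002,-0.001,0,0,-0.001,0.002,0.005,-0.002,-0.001,0,0,-0.001,0.002,0.005,-0.002,-0.001,0,0,-0.001,0.002,0.005,-0.002,-0.001,0,0,-0.001,0,0.004,0,0,0,0,0,0,0,0,0,0])

```text
clock: 12.58
position: [0.4058, 0.1409, 0.0882]
ee_rot: [0.091, 0.2, 0.975, -0.023]
contact_force: [-1.1, 0.4, -0.2]
width: 0.0001
```

```bash
python3 - <<'E'
from plan import *
s,p,R=show();d=grab('wrist','wrist11.png')
D=grab('side');im=D['image'][100:290,250:450,::-1]
cv2.imwrite('pics/crop11.png',cv2.resize(im,None,fx=3,fy=3,interpolation=cv2.INTER_CUBIC))
rows([(W(-51.5,-47.5,68),orient(.2),8)],p,R)
E
```

```text
t 12.58 loc [-61.1 -54.1  88.2] F [-1.2 -0.  -0.2] q [ 0.28  0.14  2.11 -0.18  0.75 -0.76] tool z [ 0.187 -0.009 -0.982] x [-0.982 -0.002 -0.187]
CALL [0.0, -0.0007, 0.0009, 0.0027, -0.0011, -0.0015, 0.0003, 0.0, -0.0007, 0.0009, 0.0027, -0.0011, -0.0015, 0.0003, 0.0, -0.0007, 0.0008, 0.0027, -0.0011, -0.0015, 0.0003, 0.0, -0.0007, 0.0008, 0.0027, -0.0011, -0.0015, 0.0003, 0.0, -0.0007, 0.0008, 0.0027, -0.0011, -0.0015, 0.0003, 0.0, -0.0007, 0.0008, 0.0027, -0.0011, -0.0015, 0.0003, 0.0, -0.0007, 0.0008, 0.0027, -0.0011, -0.0015, 0.0003, 0.0, -0.0007, 0.0008, 0.0027, -0.0011, -0.0015, 0.0003]
```

View pics/wrist11.png

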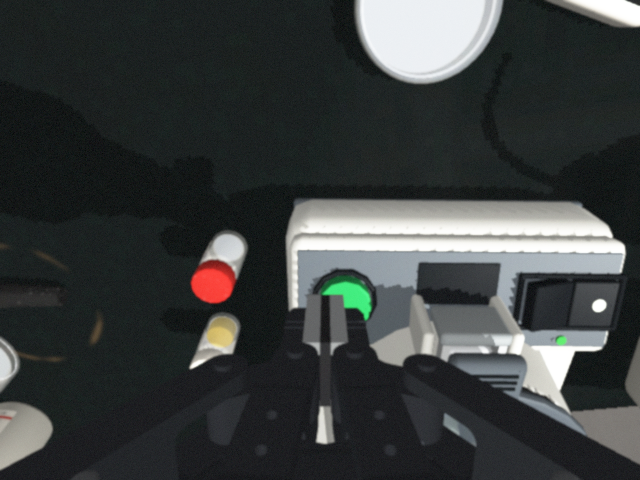

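View pics/crop11.png

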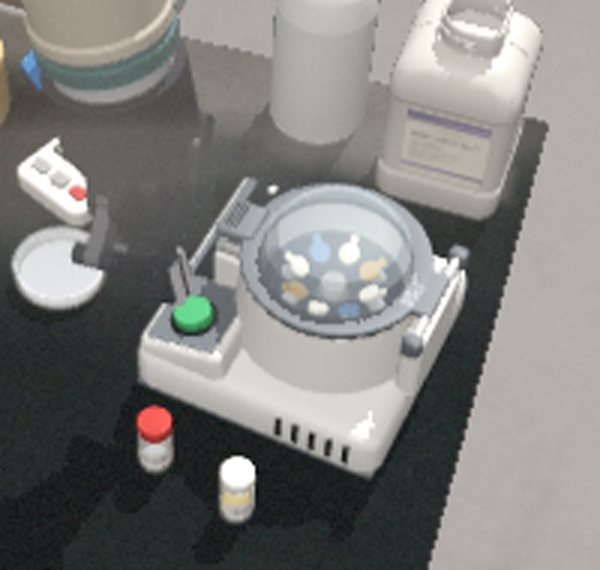

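Key centre is at about (345,297) and the fingers at 324, so I need about 7 mm left and 6 mm back. I'll shift laterally first, then press.

apply_moves(moves=[0,-0.001,0.0013,0.001,-0.001,-0.002,0,0,-0.001,0.0013,0.001,-0.001,-0.002,0,0,-0.001,0.0013,0.001,-0.001,-0.002,0,0,-0.001,0.0013,0.001,-0.001,-0.002,0,0,-0.001,0.001,0.001,-0.001,-0.002,0,0,-0.001,0,0.001,0,0,0,0,0,0,0,0,0,0,0,0,0,0,0,0,0])

```text
clock: 13.35
position: [0.4164, 0.1446, 0.0848]
ee_rot: [0.099, 0.199, 0.975, -0.021]
contact_force: [0.0, -0.2, -0.2]
width: 0.0002
```

```bash
python3 - <<'E'
from plan import *
s,p,R=show();d=grab('wrist','wrist12.png')
rows([(W(-52,-47,67),orient(.2),6)],p,R)
E
```

```text
t 13.35 loc [-52.7 -46.5  84.8] F [ 0.1 -0.2 -0.2] q [ 0.28  0.16  2.11 -0.19  0.73 -0.75] tool z [ 0.201 -0.001 -0.98 ] x [-0.98  -0.002 -0.201]
CALL [0.0, 0.0005, -0.0001, 0.0029, -0.0002, 0.0003, 0.0004, 0.0, 0.0005, -0.0001, 0.0029, -0.0002, 0.0003, 0.0004, 0.0, 0.0005, -0.0001, 0.0029, -0.0002, 0.0003, 0.0004, 0.0, 0.0005, -0.0001, 0.0029, -0.0002, 0.0003, 0.0004, 0.0, 0.0005, -0.0001, 0.0029, -0.0002, 0.0003, 0.0004, 0.0, 0.0005, -0.0001, 0.0029, -0.0002, 0.0003, 0.0004, 0.0, 0.0, 0.0, 0.0, 0.0, 0.0, 0.0, 0.0, 0.0, 0.0, 0.0, 0.0, 0.0, 0.0]
```

View pics/wrist12.png

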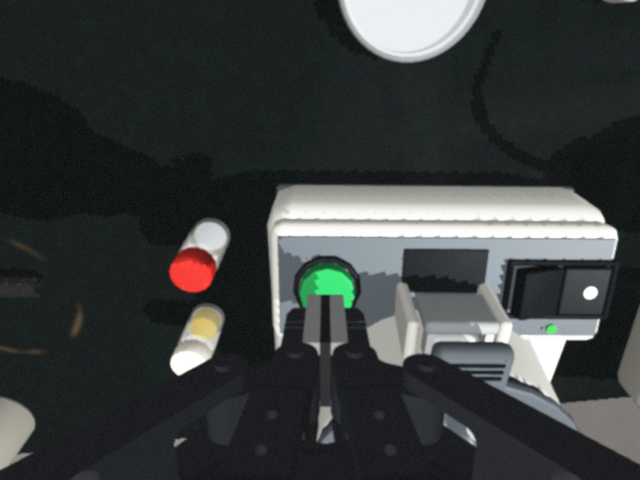

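apply_moves(moves=[0,0.0006,0,0.003,0,0,0,0,0.0006,0,0.003,0,0,0,0,0.0006,0,0.003,0,0,0,0,0.0006,0,0.003,0,0,0,0,0.0005,0,0.0025,0,0,0,0,0,0,0.0015,0,0,0,0,0,0,0.001,0,0,0,0,0,0,0.001,0,0,0])

```text
clock: 14.07
position: [0.4176, 0.1443, 0.0657]
ee_rot: [0.099, 0.199, 0.975, -0.021]
contact_force: [-7.2, 1.7, 18.8]
width: 0.0001
```

```bash
python3 - <<'E'
from plan import *
s,p,R=show();
E
```

```text
t 14.07 loc [-51.5 -46.4  65.7] F [-7.3 -1.3 18.8] q [ 0.28  0.19  2.14 -0.21  0.67 -0.73] tool z [ 0.202 -0.    -0.979] x [-0.979 -0.002 -0.202]
```

apply_moves(moves=[0,0,0,0.0007,0,0,0,0,0,0,0.0007,0,0,0,0,0,0,0.0007,0,0,0,0,0,0,0.0007,0,0,0,0,0,0,0.0007,0,0,0,0,0,0,0.0007,0,0,0,0,0,0,0.0007,0,0,0,0,0,0,0.0007,0,0,0])

```text
clock: 14.73
position: [0.4176, 0.1443, 0.0659]
ee_rot: [0.1, 0.2, 0.974, -0.02]
contact_force: [-4.2, 1.1, 9.4]
width: -0.0002
```

```bash
python3 - <<'E'
from plan import *
show();d=grab('wrist','wrist13.png')
D=grab('side');im=D['image'][100:290,250:450,::-1]
cv2.imwrite('pics/crop13.png',cv2.resize(im,None,fx=3,fy=3,interpolation=cv2.INTER_CUBIC))
show()
E
```

```text
t 14.73 loc [-51.5 -46.4  65.9] F [-4.3 -0.7  9.4] q [ 0.28  0.19  2.14 -0.21  0.67 -0.73] tool z [ 0.204  0.001 -0.979] x [-0.979  0.    -0.204]
t 14.83 loc [-51.5 -46.4  65.9] F [-3.6 -1.1  9.2] q [ 0.28  0.19  2.14 -0.21  0.67 -0.73] tool z [ 0.204  0.001 -0.979] x [-0.979  0.    -0.204]
```

View pics/wrist13.png

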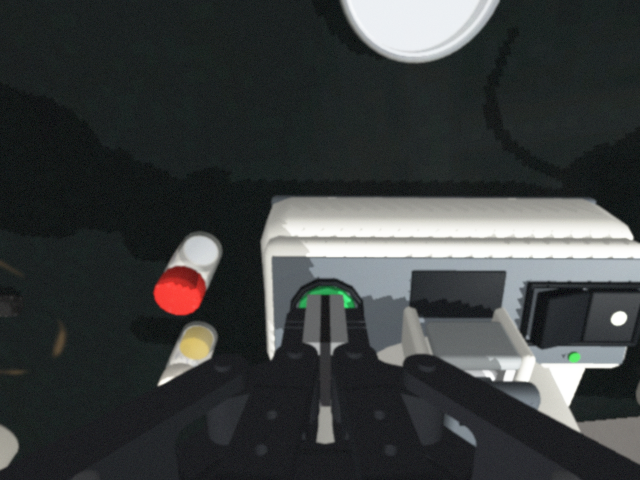

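View pics/crop13.png

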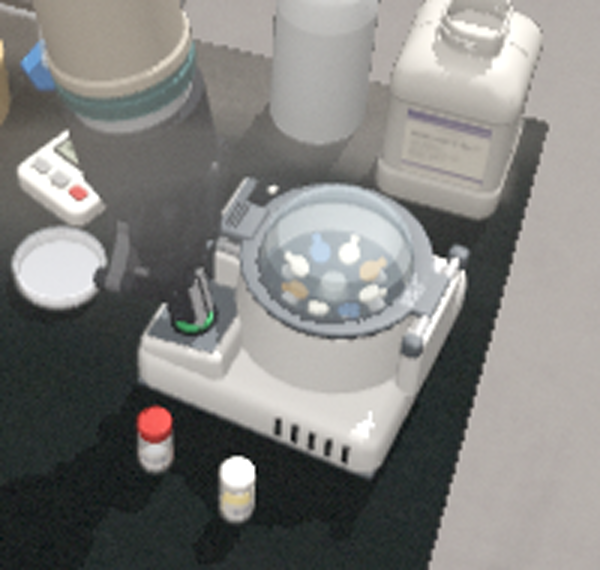

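```bash
python3 - <<'E'
from plan import *
show();print(workorder.sign_off())
E
```

```text
t 14.83 loc [-51.5 -46.4  65.9] F [-3.6 -1.1  9.2] q [ 0.28  0.19  2.14 -0.21  0.67 -0.73] tool z [ 0.204  0.001 -0.979] x [-0.979  0.    -0.204]
the job is handed in; nothing more can be done
None
```

The spin job is done and handed in: lid latched, power on, and the fingertip still holding the green key down. It took about 15 s of the 40 s allowed.

- **Lid:** I pushed it down by the front tab to its stop, with a peak of about 22 N. After backing off it stayed shut, with the tab at 107–108 mm (107 mm is shut).
- **Rocker:** I pressed the white-dotted half down with about 15 N. A depth check after lifting off showed that half lying flat and the other half raised by about 0.33 rad, which is on.
- **Green key:** It is held at its stop with about 10 N, where 4.5 N is enough. The fingertip stood about 4.7 mm below where the key's top was measured at rest, against 5 mm of travel. Going from 19 N to 9 N shifted it only 0.2 mm, so I take it to be fully down. I had no direct view of the key's depth under the fingers.

The side and wrist cameras disagreed by about 4 mm sideways. I went with the wrist camera because it matched where the fingers actually met the tab. The vials showed no movement in the later pictures, and I did not touch anything else on the bench.

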